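# Lean the relay board in the vision demo stand

### The job

Take the demo board with the blue relays on red out of its slotted holder and lean it in the viewing stand so that the vision sensor can see the relays: its foot down on the base plate and tucked just behind the yellow stop bar, its back leaning on the upright wall, squarely and about in the middle. Lower the foot onto the stand before you let go, and leave the green board and the vision sensor where they are.

Things in the scene. Friction and masses are not known exactly. Their poses are not given: they have to be found in the camera images.
- relay_board: Loose board to move: grey plate 10 thick (x), 120 wide (y), 180 mm high (z), 0.25-0.45 kg, red circuit with blue relays on its front. Origin: centre of the underside; z up the board, x out of the relay side. Parts stand 16 mm proud, 40 to 124 mm above the foot; the rest is bare: grip the top edge. Starts upright (to 4 deg off), relays away from the robot, its foot 30 mm deep in a fixed black holder.
- stand: Fixed stand 110 (x) by 200 (y) mm. Origin: centre of underside, on the table; z up, x from wall to stop bar (away from the robot, within its yaw). Base plate top z=10. Aluminium wall: front face x=-30, 12 thick, top z=115. Yellow stop bar: inner face x=+18, 10 thick, top z=24 mm. The foot goes between them; with its foot against the bar the board leans back about 20 deg on the wall's top edge.
- spare_board: Bystander: a plate of the same size and axes with a green circuit, upright in an identical holder (70 x 130 mm, 38 mm high, slot 12 mm wide with its floor 8 mm above the table) on the other side of the stand. Which board is on which side varies. Origin: centre of its underside.
- vision_sensor: Bystander: loose black and green camera box on a foot 90 x 70 mm, 68 mm high, beyond the stand, lens towards it. Origin: centre of its underside, x away from the lens. A black ring light, 130 mm across and 22 mm high, lies near it.
Not all that is in view belongs to the job. What is shaped like the relay_board but purple is not meant.

How it is judged:
By the outcome, as a careful person would: the job done as asked, in the order asked, and still so for the second after the job is handed in, with the robot touching nothing.
It also fails if it takes over 48 s, if anything falls off the work surface, if the arm or the gripper's body presses on something with over 40 N, if the wrist force passes 120 N, or if a joint passes its speed limit or range.

### The arm

A 6-joint arm with a two-finger parallel gripper is mounted at the origin on the work surface. World frame = base frame: x ahead of the robot, y to its left, z up, the work surface at z = 0. Lengths are in mm, angles in rad, forces in N, time in s.
With the tool pointing down it reaches from about 350 to 875 mm from the base axis. Payload 4.2 kg.
Tool frame: the origin (TCP) lies at the very end of the fingers, on their centre line; the grasp point (between the pads) lies 19 mm behind it; z points along the fingers, y is the line along which they close (so a half turn about z gives the same grasp; the last joint's range is limited). The gripper opens to 87 mm and grips with 3 to 60 N. Pads are 19 mm wide; open, the fingers measure 117 mm over their backs; the gripper's body (75 mm by 190 mm) begins 51 mm behind the grasp point.
Start: joints at [1.422, 0.385, 0.008, 0, -1.194, -0.259], TCP at [247.836, 573.739, 222.55] pointing down, gripper open.
Joint ranges: [-3.14, 3.14], [-1.21, 2.06], [-1.07, 1.41], [-3.16, 2.05], [-2.99, -0.16], [-3.1, 3.1]. Speed limits (rad/s): [2.79, 2.79, 3.14, 3.14, 3.14, 3.14].

### API

Orientations are given as a rotation vector (axis times angle).
In Python, from plant import arm gives the robot as it stands.
- The arm moves only by the tool carry_out, never from a script. Its argument "steps" is a list of rows, each an object with "dr": the turn, a rotation vector about the world's x, y, z in degrees, a list of three; "xyz": the shift along the world's x, y, z in mm, a list of three; "hand": the finger opening in mm, from 0 to 87. A call has 1 to 12 rows; each row shifts and turns the commanded pose from where the row before left it; what a row does not reach is not made up. A row lasts 1/12 s, in which the tool goes at most 41.7 mm and 7.16 degrees, less where a joint would pass 70% of its speed; a pose out of reach is approached as far as the arm can. A call is refused whole if a number of a shift passes 41.7 or a number of a turn 7.16, either way. A call with a gripper value outside its range is refused whole. The fingers move at their own pace and stop on an object; "force" is the grip in N (left out, the last holds). Time passes only in rows, so rows that do not move let the fingers close. It gives the time, the measured TCP pose, the force, the opening and the grip force at its end, in the units of the state.
- arm.read_state(): the state, without advancing time (a new reading comes with each control period).
- arm.capture(name): name is "scene" or "top" or "wrist"; returns a dict with "pixels" (400x640x3 uint8, red, green, blue), "z_map" (400x640 float32, mm along the optical axis (not along the pixel's ray), 0 where there is no reading), "intrinsics" (3x3 intrinsics, pixels), "eye" and "attitude" of the camera in the world. Camera axes: x right, y up, looking along -z (the intrinsics and any distortion apply to the point x, -y, -z); pixel columns grow to the right and rows downward; lengths in mm; the calibration is good to about 2 mm. A picture is of the moment at which its call begins.
- arm.hand_in(): hands the job in; it is judged then, once.
Trained networks look in the newest picture that a camera, given by its name, has taken for a name from the list of things; names that differ only in an ending like _2 or _b are one class to them, and where a whole thing is asked for, a point or a joint stands for the part that bears it (a point fixed in the world has none). Each returns a list of dicts, best first, with "conf" (0 to 1); they miss things now and then, are a little off and sometimes report something else, mostly with a low value. They report only what shows in the picture. A call takes as long as a camera call. They do not tell look-alikes from the thing itself.
- arm.recognise(camera, query): "xyz" ([x, y, z] in mm, in the coordinates of the camera as it stood for that picture, good to about 4 mm: the middle of the surface that is visible of it).
- arm.masks_of(camera, query): "region" (400x640 bool, what is visible of it).
- arm.pinpoint(camera, query): "xyz" ([x, y, z] in mm, in the coordinates of the camera as it stood for that picture, good to about 4 mm: a listed point, or the origin of a listed thing).
The state is a dict: "time_s": time; "q": joint angles; "joint_velocities": joint speeds; "joint_torque": joint torques, N m; "tcp_pos": TCP position; "tcp_rot": TCP orientation; "contact_force": force on the tool from outside, world axes, zero at the start; "torque": the same for the moment, N m; "width": finger opening in mm; "grasp_force": force on a finger pad.
Only numpy, scipy, OpenCV 4.12 (cv2) and the standard library are available. Lean on these libraries where they do the work, as an engineer would, in place of code of your own. Each camera call takes 0.05 s, during which the arm holds its last target. There are 200 camera calls.

## Working session

There is one attempt and no reset: what is moved stays moved. The work goes in short steps, Python scripts to look and compute and a tool call to move; the robot and the scene stay as the last step left them, time stands still between calls to the robot, and variables do not carry over. Pictures are saved under pics/ and viewed, at most 10 in all, crops included, and the job is handed in when it is done.

Besides the shell and the picture viewer there is one more tool, called after "Call:" in YAML: its name, and indented under it one key for each argument. carry_out: Moves the arm, as the interface text tells. Its arguments: {"type":"object","properties":{"steps":{"type":"array"},"force":{"type":"number"}},"required":["steps"]}

```bash
mkdir -p pics; cat > h.py <<'E'
import numpy as np, cv2
from scipy.spatial.transform import Rotation as R
from plant import arm
def att(c):
    a=np.array(c["attitude"],float)
    return a if a.shape==(3,3) else (R.from_rotvec(a).as_matrix() if a.size==3 else None)
def c2w(c,p): return att(c)@np.array(p)+np.array(c["eye"])
def cloud(c):
    K=np.array(c["intrinsics"]); z=c["z_map"]; v,u=np.mgrid[:z.shape[0],:z.shape[1]]
    p=np.stack([(u-K[0,2])/K[0,0]*z,-(v-K[1,2])/K[1,1]*z,-z],-1)
    w=p@att(c).T+np.array(c["eye"]); w[z==0]=np.nan
    return w
def px(c,w):
    K=np.array(c["intrinsics"]); p=att(c).T@(np.array(w)-np.array(c["eye"]))
    return (K[0,0]*p[0]/-p[2]+K[0,2], -K[1,1]*p[1]/-p[2]+K[1,2])
def save(c,n): cv2.imwrite("pics/"+n,c["pixels"][...,::-1])
E
cat > a.py <<'E'
from h import *
np.set_printoptions(precision=1,suppress=True)
ims=[]
for cam in ["scene","top"]:
    c=arm.capture(cam); save(c,cam+".png"); np.savez(cam,**c)
    if cam=="scene": print(c["attitude"],c["eye"], [k for k in c])
    W=cloud(c)
    for n in ["relay_board","stand","spare_board","vision_sensor"]:
        for d in arm.pinpoint(cam,n): 
            w=c2w(c,d["xyz"]); print(cam,n,"pin",d["conf"],w,np.array(px(c,w)))
        for d in arm.masks_of(cam,n):
            m=d["region"]; P=W[m]; v,u=np.nonzero(m); print("  mask",d["conf"],m.sum(),u.mean(),v.mean(),np.nanmedian(P,0),np.nanpercentile(P,2,axis=0),np.nanpercentile(P,98,axis=0))
print(arm.read_state())
E
python3 a.py
```

```text
[0.6 0.6 1.5] [1285.7   89.4  686.2] ['pixels', 'z_map', 'intrinsics', 'eye', 'attitude']
scene relay_board pin 0.9 [495.9 407.8  -2.9] [445.4 187.6]
scene relay_board pin 0.61 [563.1 247.8   9.4] [390.5 199.3]
  mask 0.81 1091 454.6434463794684 162.06049495875342 [526.7 400.1 105.3] [446.2 392.9   4.3] [561.  420.6 180.6]
  mask 0.74 2537 395.5297595585337 167.86164761529366 [575.2 243.6 123.4] [549.7 189.1  40.4] [597.6 296.6 187.8]
scene stand pin 0.7 [555.3   4.9  -4.5] [299.2 198.3]
  mask 0.65 4307 296.6027397260274 183.01578825168332 [543.2  -1.1  26.7] [501.8 -92.7   6.6] [623.7  95.8 114.9]
  mask 0.62 2411 184.0116134384073 147.4052260472833 [ 513.1 -290.1  123.3] [ 493.6 -343.7   41.6] [ 533.  -236.3  187.6]
scene spare_board pin 0.65 [ 499.3 -288.4    8.2] [196.2 178.3]
  mask 0.63 2531 184.27499012248123 147.54207822994863 [ 512.9 -290.   121.5] [ 491.5 -345.3   38.2] [ 532.9 -234.6  187.7]
scene vision_sensor pin 0.6 [754.   75.9  -0.1] [322.9 256.9]
  mask 0.59 1319 321.81956027293404 251.434420015163 [782.3  73.2  53.6] [715.7  39.6   4.5] [804.  108.2  69.5]
top rela
[... 506 characters left out ...]
[ 508.4 -280.2  135. ] [ 485.2 -346.8   31.2] [ 531.4 -234.8  190.4]
top vision_sensor pin 0.88 [758.5  69.1   3.4] [307.  151.3]
top vision_sensor pin 0.61 [564.6 242.    8.7] [235.2 231.4]
  mask 0.64 1065 305.7971830985916 151.4600938967136 [743.   70.2  65.9] [704.6  37.3   6. ] [794.5 107.4  70.7]
{'time_s': 0.9, 'q': array([ 1.4,  0.4,  0. ,  0. , -1.2, -0.3]), 'joint_velocities': array([-0.,  0., -0.,  0., -0.,  0.]), 'joint_torque': array([ -0. , -39. ,  18.8,   4.2,   0. ,  -0. ]), 'tcp_pos': array([247.9, 573.7, 222.6]), 'tcp_rot': array([-3.1,  0.6, -0. ]), 'contact_force': array([-0.2,  0.1,  0. ]), 'torque': array([-0.,  0., -0.]), 'grasp_force': 0.0, 'width': 87.41024868026808}
```

```bash
python3 - <<'E'
import cv2,numpy as np
a=cv2.imread("pics/scene.png");b=cv2.imread("pics/top.png")
o=np.vstack([cv2.resize(a[80:320,100:560],(800,417))[:300],cv2.resize(b[90:320,80:560],(800,383))[:300]])
cv2.imwrite("pics/both.png",o)
cv2.imwrite("pics/crop.png",cv2.resize(a[110:230,340:520],(720,480),interpolation=cv2.INTER_CUBIC))
E
```

```text
(no output)
```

View pics/both.png

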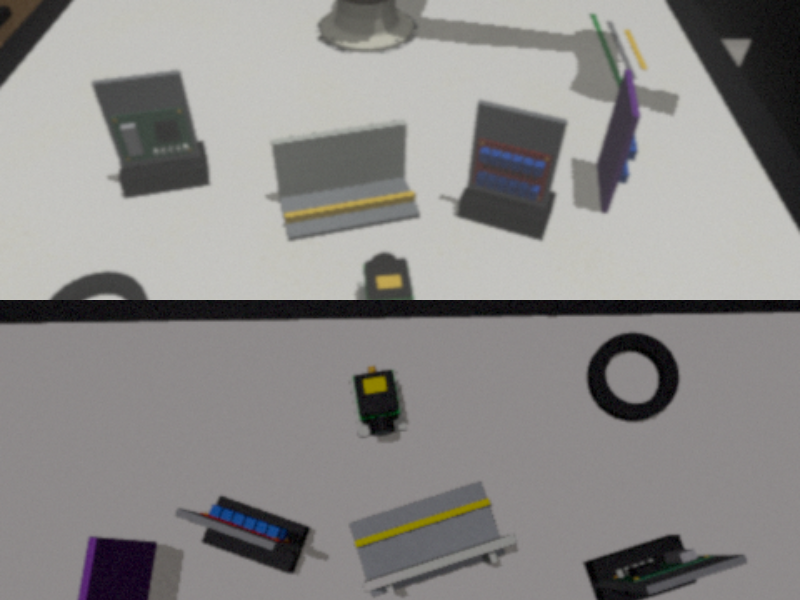

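View pics/crop.png

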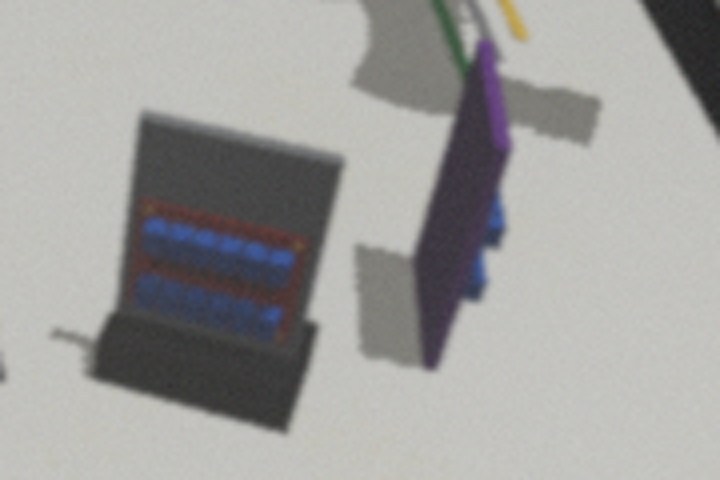

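Candidates in the scene picture: the grey plate with blue relays on red is at (390,170). The purple look-alike is at (455,162) and the green board at (184,147). The close crop confirms that (390,170) is the relay board on a grey plate in its black holder. I'll measure that board and the stand.

```bash
cat > m.py <<'E'
from h import *
np.set_printoptions(precision=2,suppress=True)
def plane(P):
    for _ in range(4):
        c=P.mean(0); n=np.linalg.svd(P-c)[2][2]; d=(P-c)@n; P=P[abs(d)<max(2*d.std(),1.5)]
    return c,n*np.sign(n[0]),len(P)
s={k:np.load(k+".npz") for k in("scene","top")}
for k,c in s.items():
    W=cloud(c); x,y,z=W[...,0],W[...,1],W[...,2]
    rb=(x>520)&(x<620)&(y>175)&(y<310)
    m=rb&(z>135)&(z<173)
    try:
        cc,n,N=plane(W[m]); print(k,"board face",cc,n,N,"tilt",np.degrees(np.arcsin(n[2])),"yaw",np.degrees(np.arctan2(n[1],n[0])))
        e=np.cross([0,0,1],n);e/=np.linalg.norm(e); t=(W[m]-cc)@e; lo,hi=np.percentile(t,[1,99]); print("  edges",lo,hi,cc+e*(lo+hi)/2)
    except Exception as ex: print(ex)
    t=W[rb&(z>172)]; print("  top",len(t),np.median(t,0),np.percentile(t,[2,98],axis=0),cv2.minAreaRect(t[:,:2].astype(np.float32)))
    p=c["pixels"].astype(int); ye=(p[...,0]>130)&(p[...,1]>100)&(p[...,2]<90)&(x>480)&(x<660)&(abs(y)<120)&(z>15)&(z<35)
    print("  yellow",ye.sum(),cv2.minAreaRect(W[ye][:,:2].astype(np.float32)),np.median(W[ye],0))
    w=(x>480)&(x<600)&(abs(y)<130)&(z>108)&(z<122); print("  walltop",w.sum(),cv2.minAreaRect(W[w][:,:2].astype(np.float32)),np.median(W[w],0))
    f=(x>480)&(x<600)&(abs(y)<130)&(z>30)&(z<105)
    if k=="scene":
        cc,n,N=plane(W[f]); print("  wallface",cc,n,N,np.degrees(np.arctan2(n[1],n[0])))
    b=(x>480)&(x<680)&(abs(y)<130)&(z>5)&(z<16);print("  base",b.sum(),cv2.minAreaRect(W[b][:,:2].astype(np.float32)),np.median(W[b],0))
E
python3 m.py
```

```text
scene board face [570.73 243.35 154.13] [ 0.94 -0.35 -0.  ] 603 tilt -0.008975476812862064 yaw -20.466399206957032
  edges -60.32500713333345 57.86991301449188 [570.3  242.2  154.13]
  top 422 [570.01 244.47 182.7 ] [[548.32 189.44 172.32]
 [589.96 296.94 188.99]] ((567.0557250976562, 243.49374389648438), (119.3012924194336, 13.364789009094238), 69.8450698852539)
  yellow 179 ((581.557861328125, 12.465309143066406), (10.734527587890625, 193.5479736328125), 17.38307762145996) [582.07  10.04  23.44]
  walltop 368 ((523.9525756835938, -5.570060729980469), (17.18085289001465, 198.7823486328125), 17.3935489654541) [527.04  -8.93 113.98]
  wallface [529.16  -5.47  68.39] [0.96 0.29 0.  ] 1508 16.93299067658656
  base 1539 ((561.6167602539062, 6.253326416015625), (107.66314697265625, 200.04440307617188), 16.94082260131836) [571.78   5.53   9.84]
top board face [566.37 231.87 154.86] [ 0.93 -0.36  0.  ] 43 tilt 0.13524315812054932 yaw -20.798443469052323
  edges -51.25091773599731 60.96304872335331 [568.09 236.41 154.86]
  top 356 [564.06 240.52 187.4 ] [[542.43 186.76 175.65]
 [587.3  295.58 190.21]] ((565.0259399414062, 241.87020874023438), (120.02864837646484, 10.070653915405273), 69.71209716796875)
  yellow 258 ((579.796630859375, 9.853263854980469), (7.298094749450684, 197.1611785888672), 16.84099578857422) [579.87  10.6   24.22]
  walltop 558 ((522.8409423828125, -7.265159606933594), (11.990111351013184, 200.06741333007812), 16.966018676757812) [522.23  -6.8  114.99]
  base 2908 ((587.503662109375, 11.73065185546875), (187.2306365966797, 202.4476776123047), 14.687902450561523) [561.4    5.41  10.12]
```

```bash
cat > p.py <<'E'
from h import *
np.set_printoptions(precision=2,suppress=True)
def need(pos,yaw,tilt=0,flip=False):
    """tool y along horizontal yaw dir (deg), tool z down, tilted so that top leans back by tilt about that frame"""
    s=arm.read_state(); Rc=R.from_rotvec(s["tcp_rot"])
    best=None
    for f in(0,180):
        y=np.radians(yaw+f); Y=np.array([np.cos(y),np.sin(y),0]); Z=np.array([0,0,-1.]); X=np.cross(Y,Z)
        ax=np.array([-np.sin(np.radians(yaw)),np.cos(np.radians(yaw)),0])  # stand/board y
        Rt=R.from_rotvec(-np.radians(tilt)*ax)*R.from_matrix(np.c_[X,Y,Z])
        d=(Rt*Rc.inv()).as_rotvec(degrees=True)
        print("flip",f,"dr",d,"|",np.linalg.norm(d))
    print("dxyz",np.array(pos)-s["tcp_pos"],"tcp",s["tcp_pos"],"q",s["q"],"t",s["time_s"],"F",s["contact_force"],s["torque"],"w",s["width"],s["grasp_force"])
if __name__=="__main__":
    import sys; a=[float(v) for v in sys.argv[1:]]; need(a[:3],a[3],a[4])
E
python3 p.py 565.5 242 240 -20.4 0
```

```text
flip 0 dr [-0.   -0.   92.97] | 92.96983286989348
flip 180 dr [ -0.     0.   -87.03] | 87.03016726577764
dxyz [ 317.64 -331.74   17.43] tcp [247.86 573.74 222.57] q [ 1.42  0.38  0.01  0.   -1.19 -0.26] t 0.9 F [-0.16  0.14  0.02] [-0.01  0.   -0.04] w 87.41024868026808 0.0
```

Call:
carry_out:
  steps:
    - {"dr": [0, 0, -5.4], "xyz": [20, -20.7, 5], "hand": 80}
    - {"dr": [0, 0, -5.4], "xyz": [20, -20.7, 5], "hand": 80}
    - {"dr": [0, 0, -5.4], "xyz": [20, -20.7, 5], "hand": 80}
    - {"dr": [0, 0, -5.4], "xyz": [20, -20.7, 5], "hand": 80}
    - {"dr": [0, 0, -5.4], "xyz": [20, -20.7, 0], "hand": 80}
    - {"dr": [0, 0, -5.4], "xyz": [20, -20.7, 0], "hand": 80}
    - {"dr": [0, 0, -5.4], "xyz": [20, -20.7, 0], "hand": 80}
    - {"dr": [0, 0, -5.4], "xyz": [20, -20.7, 0], "hand": 80}
    - {"dr": [0, 0, -5.4], "xyz": [20, -20.7, 0], "hand": 80}
    - {"dr": [0, 0, -5.4], "xyz": [20, -20.7, 0], "hand": 80}
    - {"dr": [0, 0, -5.4], "xyz": [20, -20.7, 0], "hand": 80}
    - {"dr": [0, 0, -5.4], "xyz": [20, -20.7, 0], "hand": 80}

```text
time_s: 1.9
tcp_pos: [488.7, 324.2, 242.8]
tcp_rot: [-2.251, 2.19, 0.0]
contact_force: [0.4, 0.7, 0.0]
width: 80.1
grasp_force: 0.0
```

Call:
carry_out:
  steps:
    - {"dr": [0, 0, -5.4], "xyz": [20, -20.7, 0], "hand": 80}
    - {"dr": [0, 0, -5.4], "xyz": [20, -20.7, 0], "hand": 80}
    - {"dr": [0, 0, -5.4], "xyz": [20, -20.7, 0], "hand": 80}
    - {"dr": [0, 0, -5.4], "xyz": [18, -20.7, 0], "hand": 80}
    - {"dr": [0, 0, 0], "xyz": [0, 0, 0], "hand": 80}
    - {"dr": [0, 0, 0], "xyz": [0, 0, 0], "hand": 80}

```text
time_s: 2.4
tcp_pos: [566.5, 241.4, 242.2]
tcp_rot: [1.804, -2.571, -0.0]
contact_force: [0.4, 0.2, 0.9]
width: 80.0
grasp_force: 0.0
```

```bash
python3 - <<'E'
from h import *
from p import need
c=arm.capture("wrist"); save(c,"w1.png"); W=cloud(c)
x,y,z=W[...,0],W[...,1],W[...,2]
m=(x>510)&(x<630)&(y>170)&(y<315)&(z>170)&(z<200)
print(m.sum(),cv2.minAreaRect(W[m][:,:2].astype(np.float32)),np.median(W[m],0))
t=W[m]; t=t[t[:,2]>184]
if len(t)>20: print(len(t),cv2.minAreaRect(t[:,:2].astype(np.float32)),np.median(t,0))
need([565.5,242,150],-20.4)
E
```

```text
2012 ((562.275390625, 234.9833221435547), (102.84719848632812, 9.717391014099121), 69.97716522216797) [560.44 229.2  187.22]
1991 ((562.2763061523438, 235.01499938964844), (102.79095458984375, 9.675312042236328), 69.93436431884766) [560.63 229.67 187.23]
flip 0 dr [  0.03  -0.   179.38] | 179.3816260321431
flip 180 dr [-0.   -0.02 -0.62] | 0.6187594910405856
dxyz [ -0.4   -0.2  -92.34] tcp [565.9  242.2  242.34] q [ 0.67  0.36  0.02 -0.   -1.23 -1.01] t 2.45 F [0.51 0.5  0.32] [ 0.09 -0.08  0.04] w 80.4016202650187 0.0
```

View pics/w1.png

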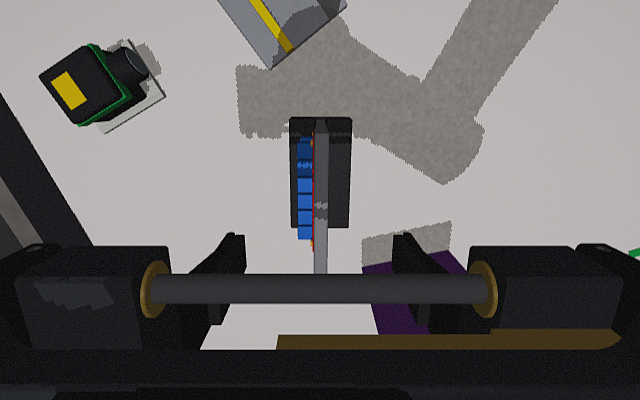

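The wrist view shows the grey top edge at columns 313–327, rows 118–275. It lies between the fingers at columns 240 and 400, with the blue relays on its left. I'll descend and grip.

Call:
carry_out:
  steps:
    - {"dr": [0, 0, 0], "xyz": [-0.7, 0.8, -20], "hand": 60}
    - {"dr": [0, 0, 0], "xyz": [0, 0, -25], "hand": 60}
    - {"dr": [0, 0, 0], "xyz": [0, 0, -25], "hand": 60}
    - {"dr": [0, 0, 0], "xyz": [0, 0, -22], "hand": 60}
    - {"dr": [0, 0, 0], "xyz": [0, 0, 0], "hand": 60}
    - {"dr": [0, 0, 0], "xyz": [0, 0, 0], "hand": 30}
    - {"dr": [0, 0, 0], "xyz": [0, 0, 0], "hand": 15}
    - {"dr": [0, 0, 0], "xyz": [0, 0, 0], "hand": 5}
    - {"dr": [0, 0, 0], "xyz": [0, 0, 0], "hand": 5}
    - {"dr": [0, 0, 0], "xyz": [0, 0, 0], "hand": 5}
    - {"dr": [0, 0, 0], "xyz": [0, 0, 0], "hand": 5}
    - {"dr": [0, 0, 0], "xyz": [0, 0, 0], "hand": 5}
  force: 35

```text
time_s: 3.45
tcp_pos: [565.3, 243.4, 151.0]
tcp_rot: [-1.807, 2.569, 0.0]
contact_force: [0.6, -0.0, -0.8]
width: 21.4
grasp_force: 0.0
```

Call:
carry_out:
  steps:
    - {"dr": [0, 0, 0], "xyz": [0, 0, 0], "hand": 0}
    - {"dr": [0, 0, 0], "xyz": [0, 0, 0], "hand": 0}
    - {"dr": [0, 0, 0], "xyz": [0, 0, 0], "hand": 0}
    - {"dr": [0, 0, 0], "xyz": [0, 0, 0], "hand": 0}
    - {"dr": [0, 0, 0], "xyz": [0, 0, 0], "hand": 0}
    - {"dr": [0, 0, 0], "xyz": [0, 0, 0], "hand": 0}
  force: 35

```text
time_s: 3.95
tcp_pos: [565.3, 243.3, 150.7]
tcp_rot: [-1.807, 2.57, -0.0]
contact_force: [1.1, -0.3, 0.5]
width: 9.7
grasp_force: 35.0
```

Call:
carry_out:
  steps:
    - {"dr": [0, 0, 0], "xyz": [0, 0, 5], "hand": 0}
    - {"dr": [0, 0, 0], "xyz": [0, 0, 8], "hand": 0}
    - {"dr": [0, 0, 0], "xyz": [0, 0, 10], "hand": 0}
    - {"dr": [0, 0, 0], "xyz": [0, 0, 10], "hand": 0}
    - {"dr": [0, 0, 0], "xyz": [0, 0, 15], "hand": 0}
    - {"dr": [0, 0, 0], "xyz": [0, 0, 20], "hand": 0}
    - {"dr": [0, 0, 0], "xyz": [0, 0, 20], "hand": 0}
    - {"dr": [0, 0, 0], "xyz": [0, 0, 20], "hand": 0}
    - {"dr": [0, 0, 0], "xyz": [0, 0, 15], "hand": 0}
    - {"dr": [0, 0, 0], "xyz": [0, 0, 10], "hand": 0}
    - {"dr": [0, 0, 0], "xyz": [0, 0, 0], "hand": 0}
    - {"dr": [0, 0, 0], "xyz": [0, 0, 0], "hand": 0}

```text
time_s: 4.95
tcp_pos: [564.8, 243.5, 283.9]
tcp_rot: [-1.807, 2.569, 0.001]
contact_force: [-0.0, -0.1, -3.3]
width: 9.9
grasp_force: 35.0
```

```bash
python3 - <<'E'
from h import *
from p import need
np.set_printoptions(precision=2,suppress=True)
O=np.array([558,3.8,0]);yw=np.radians(17.0);X=np.array([np.cos(yw),np.sin(yw),0]);Z=np.array([0,0,1.])
s=arm.read_state();
# board plane fit + lower edge in scene cam
c=arm.capture("scene"); save(c,"s2.png"); W=cloud(c); np.savez("s2",**c)
x,y,z=W[...,0],W[...,1],W[...,2]
m=(x>520)&(x<620)&(y>170)&(y<315)&(z>45)&(z<330)
Rt=R.from_rotvec(s["tcp_rot"]).as_matrix()
L=(W[m]-s["tcp_pos"])@Rt   # tool coords
b=(abs(L[:,1])<30)&(L[:,2]>5)&(L[:,2]<170)
L=L[b]; print("tool-frame x range",np.percentile(L[:,0],[1,99]),"y",np.percentile(L[:,1],[5,50,95]),"z",np.percentile(L[:,2],[98,99,99.8]),len(L))
bare=L[(L[:,2]>105)&(L[:,2]<138)]; 
for lo in range(5,150,15):
    k=(L[:,2]>lo)&(L[:,2]<lo+15)
    if k.sum()>10: print(lo,np.median(L[k,1]),np.percentile(L[k,0],[1,99]),k.sum())
# target: TCP a mm up board from foot
for th,fx,fz in((20,12,10+30),):
    t=np.radians(th); u=np.cos(t)*Z-np.sin(t)*X; n=np.cos(t)*X+np.sin(t)*Z
    # foot centre underside so that front-bottom corner at stand x=fx and back-bottom corner z = fz
    foot=O+X*(fx-5*np.cos(t))+Z*(fz+5*np.sin(t))
    print("tcp target",foot+u*142)
    need(foot+u*142,17.0,th)
E
```

```text
tool-frame x range [-59.72  57.92] y [-21.3   -6.28  -2.97] z [138.49 139.99 142.8 ] 2818
5 -4.7680791588386295 [-59.61  58.25] 388
20 -7.765434983005572 [-58.93  56.7 ] 479
35 -19.511693968860992 [-59.96  57.95] 285
50 -7.0710311123336504 [-59.96  58.4 ] 239
65 -8.553581050162974 [-59.22  57.22] 435
80 -19.6145728949634 [-59.94  57.55] 240
95 -5.3248147011846605 [-60.13  58.  ] 175
110 -4.560375002845812 [-59.08  58.29] 275
125 -4.61997558120584 [-59.22  57.48] 274
140 -4.09199379371901 [-59.13  54.01] 28
tcp target [518.54  -8.26 175.15]
flip 0 dr [  26.13   -0.7  -141.41] | 143.80964040396466
flip 180 dr [ -0.44 -20.44  36.4 ] | 41.74728289120678
dxyz [ -45.86 -251.5  -107.55] tcp [564.4  243.24 282.69] q [ 0.67  0.33  0.08 -0.   -1.32 -1.01] t 5.0 F [-1.   -0.14 -3.99] [ 0.08 -0.04  0.03] w 10.105194680930346 34.978097850544145
```

```bash
cat > t.py <<'E'
from h import *
from p import need
import sys
np.set_printoptions(precision=2,suppress=True)
th,fx,fz=[float(v) for v in sys.argv[1:4]]
O=np.array([558,3.8,0]);yw=np.radians(17.0);X=np.array([np.cos(yw),np.sin(yw),0]);Z=np.array([0,0,1.])
t=np.radians(th); u=np.cos(t)*Z-np.sin(t)*X
foot=O+X*(fx-5*np.cos(t))+Z*(fz+5*np.sin(t))
# keep board centre offset of -0.9 along tool x
need(foot+u*142,17.0,th)
E
python3 t.py 15 12 125
```

```text
flip 0 dr [  19.59   -0.54 -142.21] | 143.55641100811235
flip 180 dr [ -0.32 -15.36  36.56] | 39.65819044445506
dxyz [ -34.69 -248.09  -19.24] tcp [564.4  243.24 282.69] q [ 0.67  0.33  0.08 -0.   -1.32 -1.01] t 5.0 F [-1.   -0.14 -3.99] [ 0.08 -0.04  0.03] w 10.105194680930346 34.978097850544145
```

Call:
carry_out:
  steps:
    - {"dr": [0, -1.28, 3.05], "xyz": [-2.9, -10, 0], "hand": 0}
    - {"dr": [0, -1.28, 3.05], "xyz": [-2.9, -18, 0], "hand": 0}
    - {"dr": [0, -1.28, 3.05], "xyz": [-2.9, -22, 0], "hand": 0}
    - {"dr": [0, -1.28, 3.05], "xyz": [-2.9, -24, 0], "hand": 0}
    - {"dr": [0, -1.28, 3.05], "xyz": [-2.9, -25, 0], "hand": 0}
    - {"dr": [0, -1.28, 3.05], "xyz": [-2.9, -25, 0], "hand": 0}
    - {"dr": [0, -1.28, 3.05], "xyz": [-2.9, -25, 0], "hand": 0}
    - {"dr": [0, -1.28, 3.05], "xyz": [-2.9, -25, 0], "hand": 0}
    - {"dr": [0, -1.28, 3.05], "xyz": [-2.9, -24, 0], "hand": 0}
    - {"dr": [0, -1.28, 3.05], "xyz": [-2.9, -22, 0], "hand": 0}
    - {"dr": [0, -1.28, 3.05], "xyz": [-2.9, -18, 0], "hand": 0}
    - {"dr": [0, -1.28, 3.05], "xyz": [-2.8, -10, 0], "hand": 0}

```text
time_s: 6.0
tcp_pos: [528.7, -6.5, 281.7]
tcp_rot: [-2.35, 1.735, -0.22]
contact_force: [0.1, 0.5, -2.7]
width: 9.6
grasp_force: 35.0
```

Call:
carry_out:
  steps:
    - {"dr": [0, 0, 0], "xyz": [0, 0, 0], "hand": 0}
    - {"dr": [0, 0, 0], "xyz": [0, 0, 0], "hand": 0}

```text
time_s: 6.17
tcp_pos: [529.3, -5.5, 282.3]
tcp_rot: [-2.346, 1.739, -0.22]
contact_force: [0.3, 0.6, -3.5]
width: 9.7
grasp_force: 35.0
```

```bash
cat > b.py <<'E'
from h import *
np.set_printoptions(precision=2,suppress=True)
import sys
def look(cam,name=None):
    c=arm.capture(cam); name and save(c,name)
    W=cloud(c); s=arm.read_state(); Rt=R.from_rotvec(s["tcp_rot"]).as_matrix()
    L=(W.reshape(-1,3)-s["tcp_pos"])@Rt
    L=L[(abs(L[:,1])<30)&(L[:,2]>5)&(L[:,2]<160)&(abs(L[:,0])<75)]
    for lo in range(5,160,15):
        k=L[(L[:,2]>lo)&(L[:,2]<lo+15)&(abs(L[:,1]+5)<4)]
        if len(k)>10: print(lo,np.median(k[:,1]),np.percentile(k[:,0],[1,99]),len(k),k[:,2].max())
if __name__=="__main__": look("scene",sys.argv[1])
E
python3 b.py s3.png; python3 t.py 15 12 60
```

```text
5 -3.930058945041612 [-59.34  58.73] 367 19.924234883655966
20 -5.590395025508258 [-58.57  58.9 ] 270 34.981204379803835
35 -4.645138420254138 [-60.42  59.4 ] 81 49.68769723787798
50 -5.367473289353771 [-59.15  58.9 ] 263 64.73217072554029
65 -5.465562422593055 [-58.7   58.63] 246 79.36520572601204
80 -5.044924154529681 [-59.58  59.17] 75 94.9754422779358
95 -4.409395558703782 [-58.15  58.93] 267 109.92310173915783
110 -3.7047859858661134 [-59.26  58.29] 299 124.97264220765999
125 -3.544385629815425 [-58.21  58.4 ] 287 139.90896140715097
140 -3.537253301637606 [-56.82  56.58] 37 143.1129355091788
flip 0 dr [  44.3    14.15 -173.81] | 179.92254016432378
flip 180 dr [-0.35 -0.15 -0.02] | 0.38061759047222526
dxyz [ -0.13  -0.02 -84.11] tcp [529.84  -4.83 282.57] q [ 0.29  0.06 -0.29 -0.01 -0.96  0.01] t 6.2167 F [-0.18  0.16 -3.88] [-0.26  0.71 -0.07] w 9.35954952368304 34.99265138088958
```

View pics/s3.png

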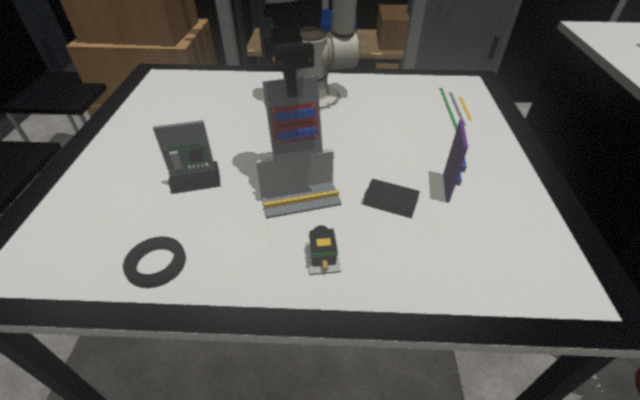

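The board hangs over the stand with its relays facing the sensor, around (297,115). The stand is at (300,185) and the empty holder at (390,198). I'll descend in stages.

Call:
carry_out:
  steps:
    - {"dr": [0, 0, 0], "xyz": [0, 0, -12], "hand": 0}
    - {"dr": [0, 0, 0], "xyz": [0, 0, -20], "hand": 0}
    - {"dr": [0, 0, 0], "xyz": [0, 0, -20], "hand": 0}
    - {"dr": [0, 0, 0], "xyz": [0, 0, -20], "hand": 0}
    - {"dr": [0, 0, 0], "xyz": [0, 0, -18], "hand": 0}
    - {"dr": [0, 0, 0], "xyz": [0, 0, -14], "hand": 0}
    - {"dr": [0, 0, 0], "xyz": [0, 0, -8], "hand": 0}
    - {"dr": [0, 0, 0], "xyz": [0, 0, -6], "hand": 0}
    - {"dr": [0, 0, 0], "xyz": [0, 0, -6], "hand": 0}
    - {"dr": [0, 0, 0], "xyz": [0, 0, 0], "hand": 0}
    - {"dr": [0, 0, 0], "xyz": [0, 0, 0], "hand": 0}
    - {"dr": [0, 0, 0], "xyz": [0, 0, 0], "hand": 0}

```text
time_s: 7.22
tcp_pos: [531.1, -4.5, 160.4]
tcp_rot: [-2.345, 1.733, -0.224]
contact_force: [-0.4, -0.3, -2.8]
width: 9.5
grasp_force: 35.0
```

```bash
python3 - <<'E'
from h import *
np.set_printoptions(precision=2,suppress=True)
for cam in("scene","top"):
    c=arm.capture(cam); W=cloud(c); np.savez(cam+"3",**c)
    O=np.array([558,3.8,0]);yw=np.radians(17.0);M=np.array([[np.cos(yw),np.sin(yw),0],[-np.sin(yw),np.cos(yw),0],[0,0,1]])
    S=(W-O)@M.T
    x,y,z=S[...,0],S[...,1],S[...,2]
    p=c["pixels"].astype(int); ye=(p[...,0]>130)&(p[...,1]>100)&(p[...,2]<90)&(abs(y)<110)&(z>15)&(z<35)&(abs(x)<40)
    print(cam,"yellow x",np.percentile(x[ye],[5,50,95]),"y",np.percentile(y[ye],[1,99]))
    for lo,hi in((17,24),(24,31),(31,38),(38,46),(125,135),(140,150),(150,160)):
        m=(z>lo)&(z<hi)&(abs(y)<58)&(x>-70)&(x<17); 
        if m.sum()>5: print(lo,m.sum(),"x",np.percentile(x[m],[5,50,95]))
    m=(z>30)&(z<180)&(abs(y)<80)&(x>-25)&(x<30); print("board y",np.percentile(y[m],[1,99]))
    if cam=="scene": cv2.imwrite("pics/s4.png",cv2.resize(c["pixels"][100:230,230:370,::-1],(700,560),interpolation=cv2.INTER_CUBIC)[:560])
E
python3 t.py 15 12 10
```

```text
scene yellow x [18.9  24.57 28.37] y [-94.15  95.77]
17 8 x [-30.36  10.9   11.94]
24 99 x [ 9.04 12.07 14.46]
31 101 x [ 7.7  10.71 12.76]
38 130 x [ 5.94  8.97 11.34]
125 243 x [-16.15  -1.05   3.32]
140 197 x [-22.04 -18.59 -14.84]
150 197 x [-24.99 -22.   -18.75]
board y [-58.23  59.24]
top yellow x [18.39 22.24 26.48] y [-98.7   97.02]
125 34 x [-15.91 -11.06   1.49]
140 29 x [-20.73 -18.91 -15.92]
150 20 x [-23.76 -22.52 -21.33]
board y [-59.82  59.26]
flip 0 dr [-44.67 -14.25 173.78] | 179.99300257775454
flip 180 dr [-0.39  0.09 -0.1 ] | 0.40865071863792146
dxyz [ -1.25  -0.29 -11.97] tcp [530.96  -4.56 160.43] q [ 0.29  0.17 -0.49 -0.01 -0.64  0.01] t 7.3167 F [-0.83  0.64 -2.33] [-0.2   0.73  0.  ] w 9.704822223048042 34.98003491098643
```

View pics/s4.png

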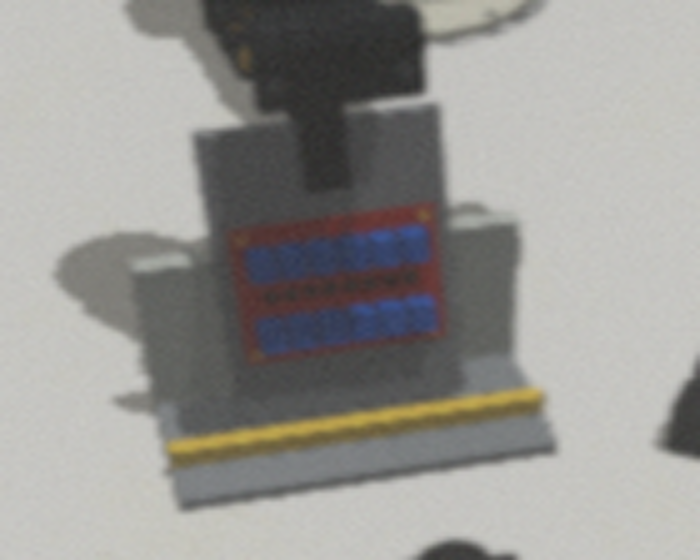

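The crop shows the board square and centred over the stand. Its foot is behind the yellow bar, which runs along row ~420, and is still a little above the base. I'll lower it gently to contact.

Call:
carry_out:
  steps:
    - {"dr": [0, 0, 0], "xyz": [0, 0, -3], "hand": 0}
    - {"dr": [0, 0, 0], "xyz": [0, 0, -3], "hand": 0}
    - {"dr": [0, 0, 0], "xyz": [0, 0, -2], "hand": 0}
    - {"dr": [0, 0, 0], "xyz": [0, 0, -1], "hand": 0}
    - {"dr": [0, 0, 0], "xyz": [0, 0, -1], "hand": 0}
    - {"dr": [0, 0, 0], "xyz": [0, 0, 0], "hand": 0}
    - {"dr": [0, 0, 0], "xyz": [0, 0, 0], "hand": 0}

```text
time_s: 7.9
tcp_pos: [530.5, -4.6, 149.5]
tcp_rot: [-2.346, 1.734, -0.222]
contact_force: [-0.7, 0.3, -3.1]
width: 9.9
grasp_force: 35.0
```

Call:
carry_out:
  steps:
    - {"dr": [0, 0, 0], "xyz": [0, 0, -1], "hand": 0}
    - {"dr": [0, 0, 0], "xyz": [0, 0, 0], "hand": 0}
    - {"dr": [0, 0, 0], "xyz": [0, 0, 0], "hand": 0}

```text
time_s: 8.15
tcp_pos: [530.7, -4.5, 149.1]
tcp_rot: [-2.346, 1.734, -0.223]
contact_force: [-1.7, 0.7, 1.6]
width: 10.0
grasp_force: 35.0
```

Call:
carry_out:
  steps:
    - {"dr": [0, 0, 0], "xyz": [0, 0, -1], "hand": 0}
    - {"dr": [0, 0, 0], "xyz": [0, 0, 0], "hand": 0}
    - {"dr": [0, 0, 0], "xyz": [0, 0, 0], "hand": 0}

```text
time_s: 8.4
tcp_pos: [531.0, -4.5, 149.0]
tcp_rot: [-2.346, 1.733, -0.224]
contact_force: [-4.7, 1.7, 6.4]
width: 9.7
grasp_force: 35.0
```

Contact made. I'll slide the foot to the bar.

Call:
carry_out:
  steps:
    - {"dr": [0, 0, 0], "xyz": [1, 0.3, 0.7], "hand": 0}
    - {"dr": [0, 0, 0], "xyz": [1, 0.3, 0], "hand": 0}
    - {"dr": [0, 0, 0], "xyz": [1, 0.3, 0], "hand": 0}
    - {"dr": [0, 0, 0], "xyz": [0, 0, 0], "hand": 0}
    - {"dr": [0, 0, 0], "xyz": [0, 0, 0], "hand": 0}

```text
time_s: 8.82
tcp_pos: [533.7, -3.6, 149.1]
tcp_rot: [-2.346, 1.734, -0.223]
contact_force: [-3.9, 0.9, 5.8]
width: 9.6
grasp_force: 35.0
```

Call:
carry_out:
  steps:
    - {"dr": [0, 0, 0], "xyz": [1, 0.3, 0], "hand": 0}
    - {"dr": [0, 0, 0], "xyz": [1, 0.3, 0], "hand": 0}
    - {"dr": [0, 0, 0], "xyz": [0, 0, 0], "hand": 0}
    - {"dr": [0, 0, 0], "xyz": [0, 0, 0], "hand": 0}

```text
time_s: 9.15
tcp_pos: [535.8, -3.1, 149.1]
tcp_rot: [-2.346, 1.733, -0.224]
contact_force: [-4.2, 1.4, 6.1]
width: 9.6
grasp_force: 35.0
```

Call:
carry_out:
  steps:
    - {"dr": [0, 0, 0], "xyz": [1, 0.3, 0], "hand": 0}
    - {"dr": [0, 0, 0], "xyz": [0, 0, 0], "hand": 0}
    - {"dr": [0, 0, 0], "xyz": [0, 0, 0], "hand": 0}

```text
time_s: 9.4
tcp_pos: [536.3, -2.9, 149.2]
tcp_rot: [-2.347, 1.734, -0.223]
contact_force: [-5.9, 1.7, 8.7]
width: 9.5
grasp_force: 35.0
```

Call:
carry_out:
  steps:
    - {"dr": [0, 0, 0], "xyz": [1, 0.3, 0], "hand": 0}
    - {"dr": [0, 0, 0], "xyz": [0, 0, 0], "hand": 0}
    - {"dr": [0, 0, 0], "xyz": [0, 0, 0], "hand": 0}

```text
time_s: 9.65
tcp_pos: [536.9, -2.8, 149.3]
tcp_rot: [-2.348, 1.735, -0.222]
contact_force: [-7.6, 1.2, 12.0]
width: 10.0
grasp_force: 35.0
```

```bash
python3 t.py 15 18 10;python3 t.py 19 17.5 10; python3 -c "
from h import *
print(arm.read_state()['torque'])"
```

```text
flip 0 dr [-44.43 -14.16 173.82] | 179.96203942648575
flip 180 dr [-0.32 -0.07 -0.13] | 0.3528093584000131
dxyz [-1.41 -0.29 -0.83] tcp [536.86  -2.8  149.28] q [ 0.29  0.19 -0.49 -0.01 -0.62  0.01] t 9.65 F [-7.6   1.23 12.02] [0.19 2.38 0.26] w 10.003645915303766 35.0119276651094
flip 0 dr [-50.2  -15.92 172.1 ] | 179.97425608248466
flip 180 dr [ 0.85 -3.89 -0.14] | 3.9845431805555376
dxyz [-10.86  -3.18  -3.39] tcp [536.86  -2.8  149.28] q [ 0.29  0.19 -0.49 -0.01 -0.62  0.01] t 9.65 F [-7.6   1.23 12.02] [0.19 2.38 0.26] w 10.003645915303766 35.0119276651094
[0.19027294 2.38433026 0.26432545]
```

Call:
carry_out:
  steps:
    - {"dr": [0.29, -0.96, 0], "xyz": [-2.5, -0.75, -0.4], "hand": 0}
    - {"dr": [0.29, -0.96, 0], "xyz": [-2.5, -0.75, -0.6], "hand": 0}
    - {"dr": [0.29, -0.96, 0], "xyz": [-2.5, -0.75, -0.6], "hand": 0}
    - {"dr": [0.29, -0.96, 0], "xyz": [-2.5, -0.75, -0.6], "hand": 0}
    - {"dr": [0, 0, 0], "xyz": [0, 0, 0], "hand": 0}
    - {"dr": [0, 0, 0], "xyz": [0, 0, 0], "hand": 0}

```text
time_s: 10.15
tcp_pos: [527.0, -5.7, 146.5]
tcp_rot: [-2.297, 1.698, -0.279]
contact_force: [-5.4, 2.7, 7.3]
width: 9.7
grasp_force: 35.0
```

Call:
carry_out:
  steps:
    - {"dr": [0.15, -0.48, 0], "xyz": [-1.2, -0.35, -0.4], "hand": 0}
    - {"dr": [0, 0, 0], "xyz": [0, 0, 0], "hand": 0}
    - {"dr": [0, 0, 0], "xyz": [0, 0, 0], "hand": 0}

```text
time_s: 10.4
tcp_pos: [526.0, -6.0, 146.2]
tcp_rot: [-2.291, 1.693, -0.286]
contact_force: [-5.9, 1.0, 7.1]
width: 9.4
grasp_force: 35.0
```

Call:
carry_out:
  steps:
    - {"dr": [0.15, -0.48, 0], "xyz": [-1.2, -0.35, -0.4], "hand": 0}
    - {"dr": [0, 0, 0], "xyz": [0, 0, 0], "hand": 0}
    - {"dr": [0, 0, 0], "xyz": [0, 0, 0], "hand": 0}

```text
time_s: 10.65
tcp_pos: [524.8, -6.3, 145.8]
tcp_rot: [-2.285, 1.689, -0.293]
contact_force: [-6.4, 0.9, 7.4]
width: 9.8
grasp_force: 35.0
```

```bash
cat > v.py <<'E'
from h import *
np.set_printoptions(precision=2,suppress=True)
import sys
O=np.array([558,3.8,0]);yw=np.radians(17.0);M=np.array([[np.cos(yw),np.sin(yw),0],[-np.sin(yw),np.cos(yw),0],[0,0,1]])
c=arm.capture("scene"); S=(cloud(c)-O)@M.T; x,y,z=S[...,0],S[...,1],S[...,2]
p=c["pixels"].astype(int)
a=[]
m=(abs(y)<57)&(x<17)&(x>-80)&(z>24)&(z<185)&((abs(y)>15)|(z<140))
P=S[m]; t0=np.radians(20)
d=(P[:,0]-18)*np.cos(t0)+(P[:,2]-13.4)*np.sin(t0); P=P[abs(d)<6]
P=P[(P[:,2]<46)|(P[:,2]>132)]
for _ in range(4):
    k,*_=np.linalg.lstsq(np.c_[P[:,2],P[:,1],np.ones(len(P))],P[:,0],rcond=None); r=P[:,0]-np.c_[P[:,2],P[:,1],np.ones(len(P))]@k; P=P[abs(r)<2.5*r.std()]
print("lean",np.degrees(np.arctan(-k[0])),"yaw err",np.degrees(np.arctan(k[1])),"front x at z=13.4:",k[2]+13.4*k[0],len(P),"front x@115",k[2]+115*k[0])
t=np.arctan(-k[0]); q=(z>130)&(z<180)&(abs(y)<80)&(abs((x-k[2]-k[0]*z)*np.cos(t))<4); print("y range",np.percentile(y[q],[1,99]))
cv2.imwrite("pics/"+sys.argv[1],cv2.resize(c["pixels"][100:230,230:370,::-1],(700,560),interpolation=cv2.INTER_CUBIC))
s=arm.read_state();Rt=R.from_rotvec(s["tcp_rot"]).as_matrix();print("tool tilt",np.degrees(np.arccos(-Rt[2,2])),s["time_s"])
E
python3 v.py s5.png
```

```text
lean 19.788034311074416 yaw err 0.2091372273429589 front x at z=13.4: 17.605779806992977 1114 front x@115 -18.948504318482897
y range [-58.5   59.42]
tool tilt 20.1079526001992 10.7
```

Lean is 19.8°, the foot is at the bar, and the back is at the wall's top edge. I'll release.

Call:
carry_out:
  steps:
    - {"dr": [0, 0, 0], "xyz": [0, 0, 0], "hand": 12}
    - {"dr": [0, 0, 0], "xyz": [0, 0, 0], "hand": 16}
    - {"dr": [0, 0, 0], "xyz": [0, 0, 0], "hand": 22}
    - {"dr": [0, 0, 0], "xyz": [0, 0, 0], "hand": 30}
    - {"dr": [0, 0, 0], "xyz": [0, 0, 0], "hand": 36}
    - {"dr": [0, 0, 0], "xyz": [0, 0, 0], "hand": 40}
    - {"dr": [0, 0, 0], "xyz": [0, 0, 0], "hand": 40}
    - {"dr": [0, 0, 0], "xyz": [0, 0, 0], "hand": 40}
    - {"dr": [0, 0, 0], "xyz": [0, 0, 0], "hand": 40}

```text
time_s: 11.45
tcp_pos: [525.1, -6.3, 145.2]
tcp_rot: [-2.285, 1.689, -0.293]
contact_force: [-0.1, -0.9, 0.7]
width: 39.4
grasp_force: 0.0
```

```bash
python3 v.py s6.png
```

```text
lean 20.176178058803544 yaw err 0.0560145011353321 front x at z=13.4: 17.580027794674542 1114 front x@115 -19.753540174846385
y range [-57.7   60.22]
tool tilt 20.120203757092078 11.5
```

Call:
carry_out:
  steps:
    - {"dr": [0, 0, 0], "xyz": [-2, -0.6, 5.6], "hand": 40}
    - {"dr": [0, 0, 0], "xyz": [-3.3, -1, 9.4], "hand": 40}
    - {"dr": [0, 0, 0], "xyz": [-5, -1.5, 14.1], "hand": 40}
    - {"dr": [0, 0, 0], "xyz": [-6.5, -2, 18.8], "hand": 40}
    - {"dr": [0, 0, 0], "xyz": [-6.5, -2, 18.8], "hand": 40}
    - {"dr": [0, 0, 0], "xyz": [-6.5, -2, 18.8], "hand": 40}
    - {"dr": [0, 0, 0], "xyz": [-6.5, -2, 18.8], "hand": 40}
    - {"dr": [0, 0, 0], "xyz": [-3, -1, 8], "hand": 40}
    - {"dr": [0, 0, 0], "xyz": [0, 0, 0], "hand": 40}
    - {"dr": [0, 0, 0], "xyz": [0, 0, 0], "hand": 40}
    - {"dr": [0, 0, 0], "xyz": [0, 0, 0], "hand": 40}

```text
time_s: 12.42
tcp_pos: [485.2, -18.4, 256.4]
tcp_rot: [-2.286, 1.69, -0.29]
contact_force: [-0.1, 0.7, 0.5]
width: 40.0
grasp_force: 0.0
```

```bash
python3 v.py s7.png
```

```text
lean 20.195472052069757 yaw err 0.1654822282806851 front x at z=13.4: 17.673954677892606 1124 front x@115 -19.698450863874974
y range [-57.21  60.14]
tool tilt 19.965043750294317 12.4667
```

View pics/s7.png

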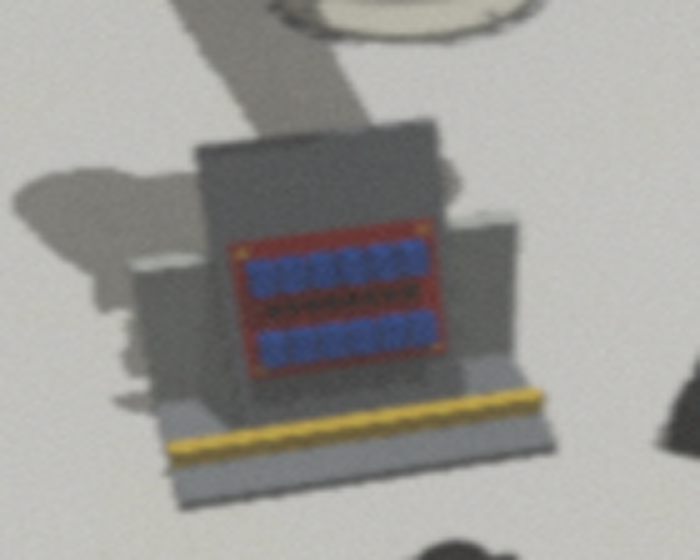

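The board leans squarely in the middle of the stand, with its foot behind the yellow bar (row ~420) and its relays facing the sensor. The gripper is clear of it.

```bash
python3 -c "
from plant import arm
print(arm.hand_in())"
```

```text
the job is handed in; nothing more can be done
None
```

The relay board now leans at about 20° in the middle of the viewing stand, foot behind the yellow bar and relays facing the sensor; the foot was lowered onto the base before release, the green board and sensor were not touched, and the job was handed in at about 12.5 s.

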